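# Open the pantry padlock and hold it up

## Robot

A 6-joint arm with a two-finger parallel gripper is mounted at the origin on a cart in front of the work surface, level with it; the furniture and walls round the work are solid. World frame = base frame: x ahead of the robot, y to its left, z up, the work surface at z = 0. Lengths are in m, angles in rad, forces in N, time in s.
With the tool pointing down it reaches from about 0.3 to 0.775 m from the base axis. Payload 14.6 kg.
Tool frame: the origin (TCP) lies at the very end of the fingers, on their centre line; the grasp point (between the pads) lies 19 mm behind it; z points along the fingers, y is the line along which they close (so a half turn about z gives the same grasp; the last joint's range is limited). The gripper opens to 94 mm and grips with 3 to 60 N. Pads are 16 mm wide; open, the fingers measure 119 mm over their backs; the gripper's body (75 mm by 177 mm) begins 78 mm behind the grasp point.
Start: joints at [-1.249, 0.3, 1.521, -0, 1.321, -0.067], TCP at [0.208, -0.509, 0.205] pointing down, gripper open.
Joint ranges: [-3.03, 3.03], [-0.79, 2.21], [0.23, 2.52], [-1.04, 4.18], [0, 3.07], [-2.55, 2.55]. Speed limits (rad/s): [2.22, 2.22, 2.57, 3.14, 3.14, 3.14].

## Interface

Orientations are given as [roll, pitch, yaw] about the fixed x, y, z axes, in that order (R = Rz(yaw) Ry(pitch) Rx(roll)).
In Python, from station import * gives the robot as it stands.
- The arm moves only by the tool jog_arm, never from a script. Its argument "rows" is a list of rows, each a list of 3 entries, a list of its own where there are three numbers: the shift along the tool's x, y, z in m, then the turn about the tool's z in degrees, then the finger opening in m, from 0 to 0.094. A call has 1 to 12 rows; each row shifts and turns the commanded pose from where the row before left it, along the tool's axes as they then stand; what a row does not reach is not made up. A row lasts 1/12 s, in which the tool goes at most 41.7 mm and 7.16 degrees, less where a joint would pass 70% of its speed; a pose out of reach is approached as far as the arm can. A call is refused whole if a number of a shift passes 0.0417 or a number of a turn 7.16, either way. A call with a gripper value outside its range is refused whole. The fingers move at their own pace and stop on an object; "squeeze" is the grip in N (left out, the last holds). Time passes only in rows, so rows that do not move let the fingers close. It gives the time, the measured TCP pose, the force, the opening and the grip force at its end, in the units of the state.
- get_obs(): the state, without advancing time (a new reading comes with each control period).
- camera(name): name is "side" or "top"; returns a dict with "image" (480x640x3 uint8, red, green, blue), "range_z" (480x640 float32, m along the optical axis (not along the pixel's ray), 0 where there is no reading), "K" (3x3 intrinsics, pixels), "k1" (the pictures are not rectified: a ray, as slopes to the right and down, at radius r is drawn at 1 + k1 r^2 times it, then the intrinsics apply), "world_from_camera" (4x4, takes a point from camera to world coordinates). Camera axes: x right, y up, looking along -z (the intrinsics and any distortion apply to the point x, -y, -z); pixel columns grow to the right and rows downward; lengths in m; the calibration is good to about 2 mm. A picture is of the moment at which its call begins.
- hand_in(): hands the job in; it is judged then, once.
Trained networks look in a picture, given as the dict that the camera call returned (one of the last four; its "shot" number tells which), for a name from the list of things; names that differ only in an ending like _2 or _b are one class to them, and where a whole thing is asked for, a point or a joint stands for the part that bears it (a point fixed in the world has none). Each returns a list of dicts, best first, with "p" (0 to 1); they miss things now and then, are a little off and sometimes report something else, mostly with a low value. They report only what shows in the picture. A call takes as long as a camera call. They do not tell look-alikes from the thing itself.
- search_frame(label, picture): "at" ([column, row] as shares, 0 to 1, of the picture: columns of its width, rows of its height, amid what is visible of it).
- spot_point(label, picture): "at" ([column, row] as shares, 0 to 1, of the picture: columns of its width, rows of its height: a listed point, or the origin of a listed thing).
The state is a dict: "time_s": time; "qpos": joint angles; "joint_vel": joint speeds; "tau": joint torques, N m; "ee_pos": TCP position; "eef_rot": TCP orientation; "force": force on the tool from outside, world axes, zero at the start; "moment": the same for the moment, N m; "grip_width": finger opening in m; "grip_force": force on a finger pad.
Only numpy, scipy, OpenCV 4.12 (cv2) and the standard library are available. Lean on these libraries where they do the work, as an engineer would, in place of code of your own. Each camera call takes 0.05 s, during which the arm holds its last target. There are 200 camera calls.

## Task

The pantry's dial padlock lies locked in its wooden cradle: leave it lying there while you turn the dial, feeling the clicks, until its red mark has clicked in at the black index mark on the shackle side, pause there a moment, and then pull the shackle out fully. Then lift the open padlock out of the cradle, dial upward and roughly level, and finish while still holding it still in the gripper, with its underside at least 15 cm above the worktop. Do not push the egg box, the green mug or the salt shaker about.

Things in the scene. Friction and masses are not known exactly. Their poses are not given: they have to be found in the camera images.
- padlock: Big dial padlock lying flat, loose, about 0.47 kg. Case 68 (x) x 66 (y) x 28 (z) mm with steel faces and a blue middle; origin at the centre of its underside, z up out of the dial face, +x toward the shackle. A black index mark sits on the upper face near its +x edge. In the cradle its underside is 18 mm above the worktop. Liftable by the dial's knob or by the bare middles of its two sides (66 mm apart across y).
- dial (a joint): Angle of the dial about the padlock's z, rad, growing counter-clockwise seen from above. 0 and 6.283 are the same place: red mark at the index, the only place where the shackle is free (within about 0.13 rad). Stops at -0.4 and 6.68. It clicks into a notch every 30 degrees (multiples of 0.5236) that takes about 0.05 N m to leave; let go within about 0.2 rad of a notch, it settles into it. It starts anywhere from 0.8 to 5.48.
- dial_top (a point): Centre of the top of the dial's round knob, on the dial's axis, 50 mm above the padlock's underside. Black knob with grey ribs, 28 to 30 mm across, 18 mm high, on a flat black skirt 54 mm across and 4 mm thick with white ticks and one red mark; a red bar on the knob's top points the same way as the red mark.
- dial_mark (a point): Middle of the red mark on the dial's skirt, 22.5 mm from the dial's axis. When it points along the padlock's +x, at the index, the lock is free.
- shackle (a joint): How far the shackle is pulled out along the padlock's +x, m: 0 shut, 0.020 fully out (stop). While locked it gives less than 3 mm. Unlocked it slides against about 1.5 N of friction and stays where it is left. While it is out the dial cannot be turned away.
- shackle_bow (a point): Middle of the far bar of the U-shaped steel shackle, on the bar's axis. Bar 9 mm thick, running straight along the padlock's y for 20 mm here; legs 42 mm apart (33 mm clear between them). Shut, it lies 82 mm from the padlock's centre along +x, 48 mm from the case's edge, 14 mm above the padlock's underside (32 mm above the worktop), with bare worktop below it and between the legs from 41 mm outward.
- cradle: Fixed wooden block 81 (x) x 79 (y) x 18 (z) mm with an L-shaped stop 18 mm high at each corner; origin at the centre of its underside, axes as the padlock's. The padlock lies on it with 1.5 mm of play all round; the stops keep it from turning and from being pulled along. The middles of the sides are open for 57 mm along x.
- egg_box: Egg box, 106 x 156 x 72 mm, bystander, origin at the centre of its underside.
- green_mug: Green and white mug, 78 x 116 x 101 mm with its handle, bystander, origin at its underside.
- salt_shaker: Salt shaker, 44 mm across, 90 mm high, bystander, origin at the centre of its underside.
Not all that is in view belongs to the job. What is shaped like the padlock but purple is not meant.

How it is judged:
By the outcome, as a careful person would: the job done as asked, in the order asked, and still so for the second after the job is handed in, while the arm keeps its last pose, push and grip.
It also fails if it takes over 72 s, if anything falls off the work surface, if the arm or the gripper's body presses on something with over 40 N, if the wrist force passes 120 N, or if a joint passes its speed limit or range.

## Working session

There is one attempt and no reset: what is moved stays moved. The work goes in short steps, Python scripts to look and compute and a tool call to move; the robot and the scene stay as the last step left them, time stands still between calls to the robot, and variables do not carry over. Pictures are saved under pics/ and viewed, at most 10 in all, crops included, and the job is handed in when it is done.

Besides the shell and the picture viewer there is one more tool, called after ">>>" by a JSON object that holds its "op" and its "data", one argument or row to a line. jog_arm: Moves the arm, as the interface text tells. Its arguments: {"type":"object","properties":{"rows":{"type":"array","items":{"type":"array"}},"squeeze":{"type":"number"}},"required":["rows"]}

```bash
ls; mkdir -p pics
cat > h.py <<'E'
from station import *
import numpy as np, cv2
def ray(c,uv):
    K=c["K"];x=(uv[0]-K[0,2])/K[0,0];y=(uv[1]-K[1,2])/K[1,1]
    a,b=x,y
    for _ in range(20):
        s=1+c["k1"]*(a*a+b*b);a,b=x/s,y/s
    return np.array([a,b])
def pt(c,uv,z=None):
    a,b=ray(c,uv);T=c["world_from_camera"]
    d=T[:3,:3]@np.array([a,-b,-1.]);o=T[:3,3]
    if z is None:
        t=c["range_z"][int(round(uv[1])),int(round(uv[0]))]
    else: t=(z-o[2])/d[2]
    return o+t*d
def tri(c1,u1,c2,u2):
    A=np.zeros((3,3));B=np.zeros(3)
    for c,u in((c1,u1),(c2,u2)):
        o=c["world_from_camera"][:3,3];d=pt(c,u,0)-o;d/=np.linalg.norm(d)
        M=np.eye(3)-np.outer(d,d);A+=M;B+=M@o
    return np.linalg.solve(A,B)
def proj(c,p):
    T=c["world_from_camera"];q=T[:3,:3].T@(np.array(p)-T[:3,3]);a,b=q[0]/-q[2],-q[1]/-q[2]
    s=1+c["k1"]*(a*a+b*b);K=c["K"];return np.array([K[0,0]*a*s+K[0,2],K[1,1]*b*s+K[1,2]])
E
python3 - <<'E'
from h import *
np.set_printoptions(precision=4,suppress=True)
for n in("top","side"):
    c=camera(n);cv2.imwrite(f"pics/{n}0.png",c["image"][:,:,::-1])
    print(n,c["world_from_camera"],c["K"],c["k1"])
    for l in("dial_top","dial_mark","shackle_bow","padlock","cradle","egg_box","green_mug","salt_shaker"):
        for r in spot_point(l,c)[:3]:
            uv=np.array(r["at"])*[640,480]
            print(l,round(r["p"],2),uv,pt(c,uv))
print(get_obs())
E
```

```text
pics
top [[-0.0009  0.9994 -0.0339  0.5498]
 [-0.9998 -0.0015 -0.0173 -0.0425]
 [-0.0173  0.0339  0.9993  1.0393]
 [ 0.      0.      0.      1.    ]] [[450.3112   0.     320.4335]
 [  0.     450.3112 229.3265]
 [  0.       0.       1.    ]] -0.043051965473577265
dial_top 0.76 [365.184 217.68 ] [ 0.6088 -0.1237  0.0509]
dial_top 0.66 [322.112 277.584] [ 0.4787 -0.0292  0.0656]
dial_mark 0.95 [376.896 224.208] [ 0.5953 -0.1515  0.0309]
dial_mark 0.85 [251.968 303.504] [0.4181 0.1284 0.0309]
dial_mark 0.58 [328.    278.304] [ 0.4764 -0.0419  0.0551]
shackle_bow 0.75 [467.392 259.68 ] [ 0.515  -0.3598  0.01  ]
shackle_bow 0.74 [396.992 235.92 ] [ 0.5693 -0.1979  0.0199]
shackle_bow 0.66 [316.608 237.792] [ 0.565  -0.0166  0.036 ]
padlock 0.97 [248.128 304.08 ] [0.4169 0.1369 0.0318]
padlock 0.84 [361.728 220.992] [ 0.6015 -0.1159  0.0527]
padlock 0.76 [319.296 271.92 ] [ 0.4911 -0.0232  0.0682]
cradle 0.82 [319.616 273.984] [ 0.4867 -0.0239  0.0682]
egg_box 0.79 [174.976 228.816] [0.5842 0.2895 0.0739]
green_mug 0.81 [471.808 259.392] [ 0.5156 -0.3701  0.0095]
green_mug 0.37 [320.704 277
[... 1149 characters left out ...]
 0.43 [361.28  239.184] [ 0.4898 -0.0274  0.0671]
green_mug 0.64 [382.912 194.112] [ 0.5085 -0.3083  0.0346]
salt_shaker 0.94 [203.776 320.208] [0.7168 0.2819 0.0218]
salt_shaker 0.5 [325.824 251.088] [ 0.5658 -0.0002  0.0337]
{'time_s': 0.9, 'qpos': array([-1.2486,  0.2999,  1.521 , -0.    ,  1.3207, -0.0666]), 'joint_vel': array([ 0.0012, -0.0005, -0.0012, -0.0003,  0.001 , -0.0009]), 'tau': array([ -0.0013, -53.1665, -35.2914,   0.0708,   0.0214,  -0.    ]), 'ee_pos': array([ 0.2085, -0.5089,  0.2054]), 'eef_rot': array([-3.1415,  0.    ,  0.3888]), 'force': array([0.8294, 0.4961, 0.1102]), 'moment': array([ 0.0119, -0.0388, -0.0246]), 'grip_force': 0.0, 'grip_width': 0.09393258081747262}
```

Run:
```python
import cv2
a=cv2.imread("pics/top0.png")[190:340,220:420];cv2.imwrite("pics/t1.png",cv2.resize(a,(800,600),interpolation=3))
```

```text
(no output)
```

View pics/top0.png

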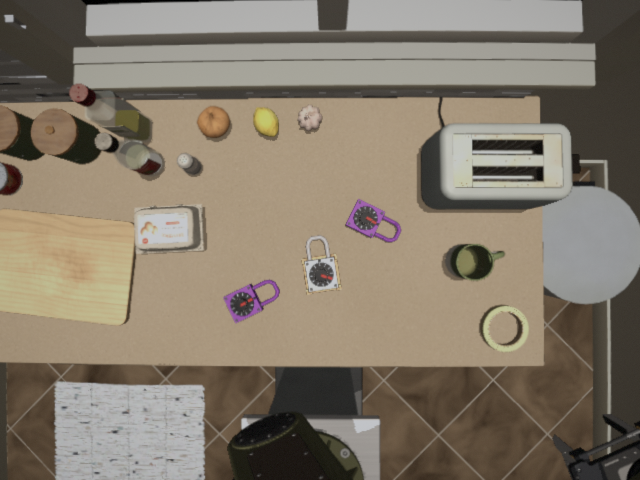

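View pics/t1.png

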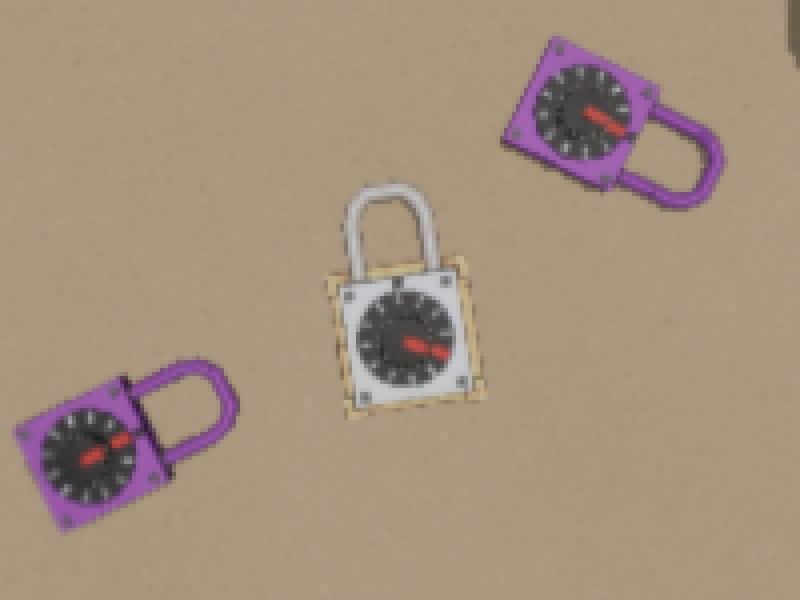

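View pics/side0.png

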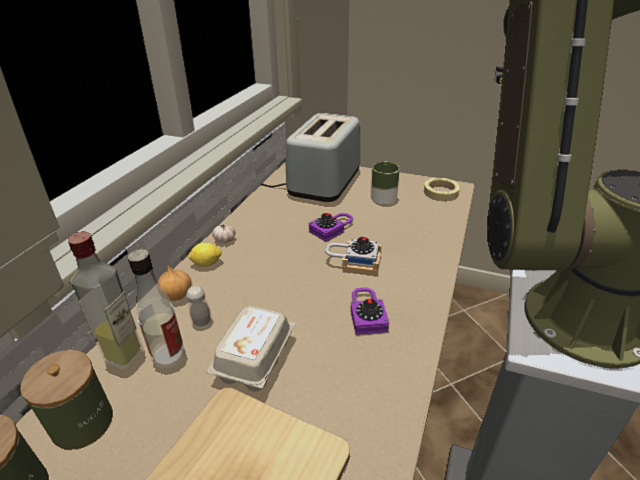

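The steel padlock is at about (321,275), with its shackle pointing up (+x) and the bow at (318,237). The red mark is to the right, near (331,278), so the dial needs about 100° counter-clockwise. The two purple ones are decoys. I'll measure this more finely next.

```bash
cat > meas.py <<'E'
from h import *
np.set_printoptions(precision=4,suppress=True)
def cloud(c,u0,u1,v0,v1):
    P=[];C=[]
    for v in range(v0,v1):
        for u in range(u0,u1):
            if c["range_z"][v,u]>0: P.append(pt(c,(u,v)));C.append(c["image"][v,u])
    return np.array(P),np.array(C).astype(int)
if __name__=="__main__":
  for n,b in(("top",(285,355,225,305)),("side",(315,390,225,280))):
    c=camera(n);P,C=cloud(c,*b)
    red=(C[:,0]>130)&(C[:,1]<80)&(C[:,2]<80)
    print(n,"red",P[red])
    near=(np.hypot(P[:,0]-.485,P[:,1]+.027)<.07)
    top=near&(abs(P[:,2]-.046)<.006)
    r=cv2.minAreaRect((P[top][:,:2]*1000).astype(np.float32));print("case rect",r,np.median(P[top][:,2]))
    kn=near&(P[:,2]>.060);r=cv2.minEnclosingCircle((P[kn][:,:2]*1000).astype(np.float32));print("knob",r,P[kn].mean(0),np.percentile(P[kn][:,2],[10,50,90]))
    sh=(P[:,2]>.018)&(P[:,2]<.045)&(P[:,0]>.535)&(P[:,0]<.6)&(abs(P[:,1]+.02)<.04)
    print("shackle n",sh.sum(),P[sh].min(0),P[sh].max(0),P[sh].mean(0))
    s2=P[sh]
    if n=="top":
      for xx in np.arange(.53,.58,.006):
        q=s2[abs(s2[:,0]-xx)<.003]
        if len(q):print(round(xx,3),q[:,1].min(),q[:,1].max(),np.median(q[:,2]))
E
python3 meas.py
```

```text
top red [[ 0.4866 -0.029   0.0686]
 [ 0.4846 -0.0269  0.0698]
 [ 0.4846 -0.0333  0.07  ]
 [ 0.4847 -0.0355  0.0715]
 [ 0.4826 -0.0269  0.0717]
 [ 0.4825 -0.0376  0.0708]
 [ 0.4815 -0.0419  0.0556]
 [ 0.4812 -0.0441  0.0522]
 [ 0.4804 -0.0312  0.0707]
 [ 0.4802 -0.0333  0.0688]
 [ 0.4802 -0.0354  0.0685]
 [ 0.4803 -0.0376  0.0697]
 [ 0.479  -0.0419  0.0523]
 [ 0.4792 -0.0462  0.0551]
 [ 0.4791 -0.0484  0.0529]
 [ 0.4767 -0.0419  0.0496]
 [ 0.4768 -0.0462  0.0509]
 [ 0.4747 -0.0462  0.0522]]
case rect ((485.38763427734375, -26.313884735107422), (72.26153564453125, 66.14652252197266), 9.434854507446289) 0.047438008116254315
knob ((484.9076843261719, -26.436208724975586), 14.536588668823242) [ 0.4848 -0.0266  0.0685] [0.0659 0.0688 0.071 ]
shackle n 164 [ 0.5356 -0.0442  0.0309] [0.5713 0.0073 0.0414] [ 0.5548 -0.0174  0.0358]
0.536 -0.04417211377410364 0.007307045220184202 0.03478689948717162
0.542 -0.041952471241678876 0.007244220811720367 0.03586867918802472
0.548 -0.04196013312161968 0.007265778866592666 0.036429712568394335
0.554 -0.04196148872335319 0.007073554563278364 0.036125050380324986
0.56 -0.039738389733529625 0.004863656991628738 0.035672225543056935
0.566 -0.035334650036997046 0.0003326341664376606 0.036583835758263517
0.572 -0.02633907969256178 -0.008430709526444008 0.034023899989951145
side red [[ 0.4866 -0.0383  0.0669]
 [ 0.4836 -0.0358  0.0692]
 [ 0.4869 -0.0309  0.0689]
 [ 0.4845 -0.0307  0.0695]
 [ 0.4824 -0.0317  0.0693]
 [ 0.4803 -0.0326  0.0692]
 [ 0.4883 -0.0278  0.0678]
 [ 0.4857 -0.027   0.0689]
 [ 0.4842 -0.03    0.0673]
 [ 0.4815 -0.0285  0.0689]]
case rect ((485.3443908691406, -26.140544891357422), (67.9229965209961, 69.01571655273438), 8.367690086364746) 0.0460980160230115
knob ((485.6192932128906, -24.302961349487305), 14.672362327575684) [ 0.4843 -0.0225  0.0665] [0.063  0.0671 0.0691]
shackle n 126 [ 0.5353 -0.0425  0.0283] [0.5715 0.0096 0.0387] [ 0.5533 -0.0152  0.034 ]
```

>>> {"op": "jog_arm", "data": {
  "rows": [
    [[0.0313, -0.0244, 0], 0, 0.06],
    [[0.0313, -0.0244, 0], 0, 0.06],
    [[0.0313, -0.0244, 0], 0, 0.06],
    [[0.0313, -0.0244, 0], 0, 0.06],
    [[0.0313, -0.0244, 0], 0, 0.06],
    [[0.0313, -0.0244, 0], 0, 0.06],
    [[0.0313, -0.0244, 0], 0, 0.06]
  ],
  "squeeze": 15
}}

```text
time_s: 1.58
ee_pos: [0.347, -0.2661, 0.2056]
eef_rot: [3.141, -0.0, 0.388]
force: [0.6, -0.9, -0.1]
grip_width: 0.0601
grip_force: 0.0
```

>>> {"op": "jog_arm", "data": {
  "rows": [
    [[0.0313, -0.0244, 0], 0, 0.06],
    [[0.0313, -0.0244, 0], 0, 0.06],
    [[0.0313, -0.0244, 0], 0, 0.06],
    [[0.0313, -0.0244, 0], 0, 0.06],
    [[0.0313, -0.0244, 0], 0, 0.06],
    [[0.0313, -0.0244, 0], 0, 0.06],
    [[0.0313, -0.0244, 0], 0, 0.06],
    [[0, 0, 0], 0, 0.06],
    [[0, 0, 0.03], 0, 0.06],
    [[0, 0, 0.03], 0, 0.06],
    [[0, 0, 0.03], 0, 0.06],
    [[0, 0, 0], 0, 0.06]
  ]
}}

```text
time_s: 2.58
ee_pos: [0.4819, -0.0265, 0.1108]
eef_rot: [-3.138, 0.007, 0.389]
force: [-0.9, 0.5, -1.1]
grip_width: 0.0599
grip_force: 0.0
```

>>> {"op": "jog_arm", "data": {
  "rows": [
    [[0, 0, 0], 0, 0.06],
    [[0, 0, 0], 0, 0.06],
    [[0, 0, 0], 0, 0.06]
  ]
}}

```text
time_s: 2.83
ee_pos: [0.4855, -0.027, 0.1174]
eef_rot: [3.14, -0.003, 0.389]
force: [0.2, 0.1, 0.2]
grip_width: 0.0598
grip_force: 0.0
```

Run:
```python
from h import *
c=camera("side");a=c["image"][190:290,280:420,::-1];cv2.imwrite("pics/s1.png",cv2.resize(a,(800,571),interpolation=3))
print(get_obs())
```

```text
{'time_s': 2.8833, 'qpos': array([-1.30801003e-01,  2.53839241e-01,  1.79960723e+00,  1.09774909e-05,
        1.08525319e+00,  1.05133766e+00]), 'joint_vel': array([ 0.00173968,  0.00706314,  0.00951597, -0.00097054, -0.00593598,
       -0.00182513]), 'tau': array([-2.28006556e-02, -4.63229513e+01, -3.14357901e+01,  4.45075671e-02,
       -3.21724999e-02, -2.03644668e-03]), 'ee_pos': array([ 0.48534077, -0.02692961,  0.11724754]), 'eef_rot': array([ 3.14016498e+00, -2.51619637e-03,  3.88654347e-01]), 'force': array([ 0.3516343 ,  0.0456173 , -0.32951525]), 'moment': array([-0.00215654, -0.05529163, -0.04920763]), 'grip_force': 0.0, 'grip_width': 0.060321115839045515}
```

View pics/s1.png

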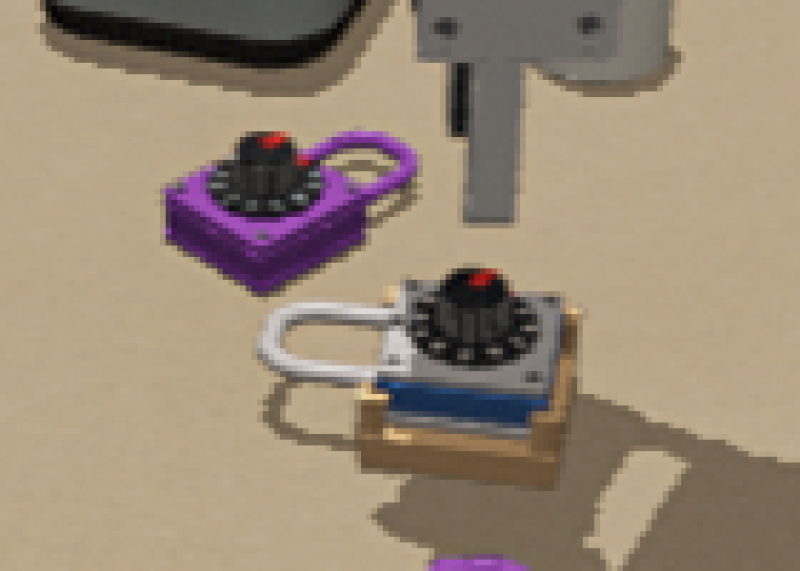

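The knob at crop (475,315) is under the fingers, one of which ends at (490,220), so they look centred. Descending.

>>> {"op": "jog_arm", "data": {
  "rows": [
    [[0, 0, 0.017], 0, 0.06],
    [[0, 0, 0.017], 0, 0.06],
    [[0, 0, 0.014], 0, 0.06],
    [[0, 0, 0.008], 0, 0.06],
    [[0, 0, 0], 0, 0.06],
    [[0, 0, 0], 0, 0.06],
    [[0, 0, 0], 0, 0.06]
  ]
}}

```text
time_s: 3.47
ee_pos: [0.4851, -0.0268, 0.0606]
eef_rot: [3.141, -0.001, 0.389]
force: [-0.4, 0.7, -0.2]
grip_width: 0.0599
grip_force: 0.0
```

>>> {"op": "jog_arm", "data": {
  "rows": [
    [[0, 0, 0.006], 0, 0.06],
    [[0, 0, 0], 0, 0.06],
    [[0, 0, 0], 0, 0.045],
    [[0, 0, 0], 0, 0.035],
    [[0, 0, 0], 0, 0.025],
    [[0, 0, 0], 0, 0.02],
    [[0, 0, 0], 0, 0.02],
    [[0, 0, 0], 0, 0.02]
  ],
  "squeeze": 12
}}

```text
time_s: 4.13
ee_pos: [0.4845, -0.0267, 0.0535]
eef_rot: [-3.141, -0.0, 0.389]
force: [-0.6, 0.1, 0.2]
grip_width: 0.0275
grip_force: 12.0
```

>>> {"op": "jog_arm", "data": {
  "rows": [
    [[0, 0, 0], -5, 0.02],
    [[0, 0, 0], -5, 0.02],
    [[0, 0, 0], -5, 0.02],
    [[0, 0, 0], -5, 0.02],
    [[0, 0, 0], -5, 0.02],
    [[0, 0, 0], -5, 0.02],
    [[0, 0, 0], -5, 0.02],
    [[0, 0, 0], -5, 0.02],
    [[0, 0, 0], -5, 0.02],
    [[0, 0, 0], -5, 0.02],
    [[0, 0, 0], 0, 0.02],
    [[0, 0, 0], 0, 0.02]
  ]
}}

```text
time_s: 5.13
ee_pos: [0.4847, -0.0268, 0.0535]
eef_rot: [3.141, 0.0, 1.259]
force: [1.1, -1.3, -0.5]
grip_width: 0.0277
grip_force: 12.0
```

Run:
```python
from meas import *
o=get_obs();print(o["eef_rot"],o["ee_pos"],o["force"],o["moment"])
c=camera("side");P,C=cloud(c,315,390,225,280)
red=(C[:,0]>110)&(C[:,1]<70)&(C[:,2]<70);print(P[red])
a=c["image"][200:280,300:410,::-1];cv2.imwrite("pics/s2.png",cv2.resize(a,(800,582),interpolation=3))
```

```text
[3.1411 0.     1.2588] [ 0.4847 -0.0268  0.0535] [ 1.0968 -1.2824 -0.5361] [-0.195  -0.3582 -0.0185]
[[ 0.4931 -0.0361  0.0668]
 [ 0.4904 -0.035   0.0681]
 [ 0.4917 -0.0313  0.0675]
 [ 0.4886 -0.0288  0.0698]
 [ 0.4868 -0.0307  0.069 ]
 [ 0.4878 -0.0259  0.0691]
 [ 0.4864 -0.0296  0.067 ]]
```

>>> {"op": "jog_arm", "data": {
  "rows": [
    [[0, 0, 0], -5, 0.02],
    [[0, 0, 0], -5, 0.02],
    [[0, 0, 0], -5, 0.02],
    [[0, 0, 0], -5, 0.02],
    [[0, 0, 0], -5, 0.02],
    [[0, 0, 0], -5, 0.02],
    [[0, 0, 0], -5, 0.02],
    [[0, 0, 0], -5, 0.02],
    [[0, 0, 0], -5, 0.02],
    [[0, 0, 0], -5, 0.02],
    [[0, 0, 0], -5, 0.02],
    [[0, 0, 0], -5, 0.02]
  ]
}}

```text
time_s: 6.18
ee_pos: [0.4849, -0.0267, 0.0536]
eef_rot: [3.141, 0.001, 2.31]
force: [3.4, 0.5, -1.5]
grip_width: 0.0278
grip_force: 12.0
```

>>> {"op": "jog_arm", "data": {
  "rows": [
    [[0, 0, 0], 0, 0.02],
    [[0, 0, 0], 0, 0.02],
    [[0, 0, 0], 0, 0.02]
  ]
}}

```text
time_s: 6.43
ee_pos: [0.4848, -0.0267, 0.0536]
eef_rot: [3.141, 0.0, 2.305]
force: [3.7, -0.5, -0.7]
grip_width: 0.0281
grip_force: 12.0
```

Run:
```python
from meas import *
o=get_obs();print(o["eef_rot"],o["ee_pos"],o["force"],o["moment"])
c=camera("side");P,C=cloud(c,315,390,225,280)
red=(C[:,0]>110)&(C[:,1]<70)&(C[:,2]<70);print(P[red])
```

```text
[3.1411 0.0005 2.3047] [ 0.4848 -0.0267  0.0536] [ 3.6523 -0.4691 -0.7195] [-0.0183 -0.8314  0.0003]
[[ 0.4908 -0.0109  0.0808]
 [ 0.4933 -0.0288  0.0687]
 [ 0.4919 -0.024   0.0694]
 [ 0.4897 -0.0244  0.0697]
 [ 0.4879 -0.0262  0.0689]]
```

>>> {"op": "jog_arm", "data": {
  "rows": [
    [[0, 0, 0], -4, 0.02],
    [[0, 0, 0], -3, 0.02],
    [[0, 0, 0], 0, 0.02],
    [[0, 0, 0], 0, 0.02],
    [[0, 0, 0], 0, 0.06],
    [[0, 0, 0], 0, 0.06],
    [[0, 0, 0], 0, 0.06],
    [[0, 0, 0], 0, 0.06],
    [[0, 0, -0.03], 0, 0.06],
    [[0, 0, -0.04], 0, 0.06],
    [[0, 0, -0.03], 0, 0.06],
    [[0, 0, 0], 0, 0.06]
  ]
}}

```text
time_s: 7.48
ee_pos: [0.4866, -0.0269, 0.1591]
eef_rot: [3.137, 0.007, 2.43]
force: [0.3, -0.6, 0.5]
grip_width: 0.0602
grip_force: 0.0
```

>>> {"op": "jog_arm", "data": {
  "rows": [
    [[0.02, 0.036, 0], 0, 0.06],
    [[0.02, 0.036, 0], 0, 0.06],
    [[0.02, 0.036, 0], 0, 0.06],
    [[0.02, 0.036, 0], 0, 0.06],
    [[0, 0, 0], 0, 0.06],
    [[0, 0, 0], 0, 0.06],
    [[0, 0, 0], 0, 0.06]
  ]
}}

```text
time_s: 8.07
ee_pos: [0.5174, 0.1343, 0.1529]
eef_rot: [-3.141, -0.001, 2.431]
force: [0.1, -0.9, -0.1]
grip_width: 0.0597
grip_force: 0.0
```

```bash
python3 meas.py
python3 - <<'E'
from h import *
o=get_obs();print(o["eef_rot"],o["ee_pos"])
c=camera("top");t=c["image"][225:305,285:355,::-1];s=camera("side")["image"][215:290,310:390,::-1]
cv2.imwrite("pics/s3.png",np.hstack([cv2.resize(t,(400,457),interpolation=3),cv2.resize(s,(400,457),interpolation=3)]))
E
```

```text
top red [[ 0.5052 -0.0266  0.0518]
 [ 0.503  -0.0222  0.0509]
 [ 0.503  -0.0266  0.0506]
 [ 0.5009 -0.0222  0.0525]
 [ 0.5007 -0.0265  0.0494]
 [ 0.4974 -0.0269  0.0692]
 [ 0.4952 -0.0225  0.0687]
 [ 0.4846 -0.0247  0.0706]]
case rect ((498.453857421875, -23.692771911621094), (98.65030670166016, 66.8428955078125), 11.554781913757324) 0.0474383606244293
knob ((483.91802978515625, -26.815685272216797), 14.230314254760742) [ 0.4843 -0.0268  0.0686] [0.0664 0.0687 0.0709]
shackle n 161 [ 0.5356 -0.042   0.0307] [0.5691 0.0094 0.0408] [ 0.5543 -0.0163  0.0359]
0.536 -0.04194397207706486 0.007116760112170016 0.035860423818351084
0.542 -0.041950403948936704 0.009374851220247539 0.03644330063038648
0.548 -0.03973392665995454 0.009381046579970874 0.03544632757216026
0.554 -0.03973843534035322 0.009332470494443128 0.035489391872228326
0.56 -0.037518822276926295 0.007139756909208143 0.03582275096281551
0.566 -0.03303447310041604 0.0005582386968995129 0.035819337024091236
0.572 -0.026388373378660315 -0.010700794007931093 0.03524983958116579
side red [[ 0.4951 -0.0266  0.0697]
 [ 0.4913 -0.03    0.0684]
 [ 0.4964 -0.0234  0.0687]
 [ 0.4946 -0.0253  0.0679]
 [ 0.4929 -0.0277  0.0668]
 [ 0.4906 -0.0276  0.0674]
 [ 0.4877 -0.0256  0.0693]
 [ 0.4858 -0.0272  0.0687]
 [ 0.5078 -0.0233  0.0522]
 [ 0.5062 -0.0261  0.0508]
 [ 0.5038 -0.0261  0.0513]
 [ 0.5091 -0.0201  0.0513]
 [ 0.5075 -0.0226  0.05  ]
 [ 0.5048 -0.0217  0.0513]
 [ 0.5028 -0.0227  0.051 ]
 [ 0.5007 -0.0237  0.0509]]
case rect ((484.62860107421875, -25.407428741455078), (67.80774688720703, 69.80924224853516), 10.437173843383789) 0.046191044363174616
knob ((483.8813171386719, -23.961572647094727), 15.51080322265625) [ 0.4841 -0.0223  0.0665] [0.0622 0.0675 0.0689]
shackle n 126 [ 0.5355 -0.0388  0.027 ] [0.57   0.0112 0.0376] [ 0.553  -0.0134  0.034 ]
[-3.14118950e+00 -1.79772313e-04  2.42936437e+00] [0.51766665 0.13347531 0.15326444]
```

View pics/s3.png

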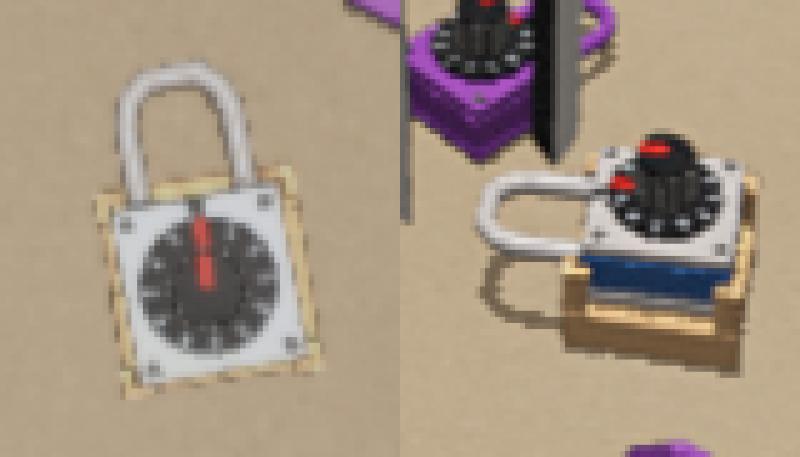

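The red mark sits at the index: mark at (202,230) and index at (197,205) in the left half. Next is the shackle.

>>> {"op": "jog_arm", "data": {
  "rows": [
    [[0, 0, 0], 6.8, 0.034],
    [[0, 0, 0], 6.8, 0.034],
    [[0, 0, 0], 6.8, 0.034],
    [[0, 0, 0], 6.8, 0.034],
    [[0, 0, 0], 6.8, 0.034],
    [[0, 0, 0], 6.8, 0.034],
    [[-0.0384, 0.0064, 0], 0, 0.034],
    [[-0.0384, 0.0064, 0], 0, 0.034],
    [[-0.0384, 0.0064, 0], 0, 0.034],
    [[-0.0384, 0.0064, 0], 0, 0.034],
    [[0, 0, 0.03], 0, 0.034],
    [[0, 0, 0.03], 0, 0.034]
  ]
}}

```text
time_s: 9.27
ee_pos: [0.5668, -0.0166, 0.0939]
eef_rot: [3.138, 0.001, 1.714]
force: [0.2, 0.7, -1.0]
grip_width: 0.0341
grip_force: 0.0
```

>>> {"op": "jog_arm", "data": {
  "rows": [
    [[0, 0, 0.015], 0, 0.034],
    [[0, 0, 0], 0, 0.034],
    [[0, 0, 0], 0, 0.034],
    [[0, 0, 0], 0, 0.034],
    [[0, 0, 0], 0, 0.034]
  ]
}}

```text
time_s: 9.68
ee_pos: [0.5665, -0.0137, 0.0801]
eef_rot: [3.139, 0.001, 1.719]
force: [-0.4, -0.1, 0.3]
grip_width: 0.0337
grip_force: 0.0
```

Run:
```python
from h import *
o=get_obs();print(o["eef_rot"],o["ee_pos"],o["grip_width"])
s=camera("side")["image"][195:285,300:400,::-1]
cv2.imwrite("pics/s4.png",cv2.resize(s,(640,576),interpolation=3))
```

```text
[3.13915820e+00 5.73399045e-04 1.71866449e+00] [ 0.56649923 -0.01370262  0.08009914] 0.03367318009448502
```

View pics/s4.png

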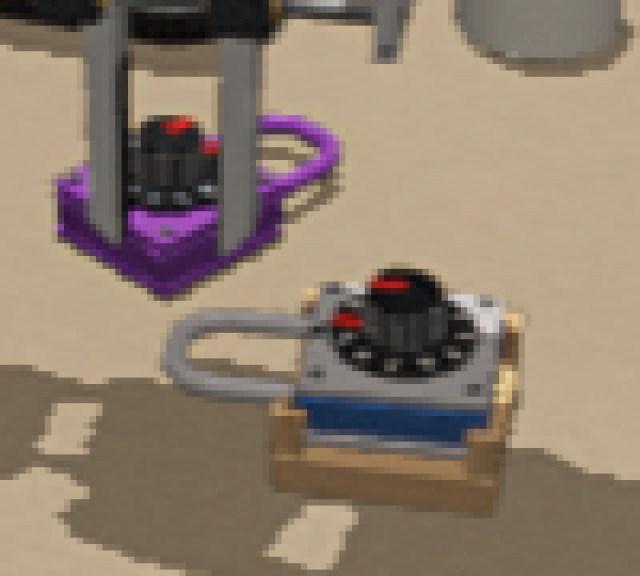

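The fingers end at (105,250) and (240,250), either side of the bow at (180,350). Descending and gripping.

>>> {"op": "jog_arm", "data": {
  "rows": [
    [[0, 0, 0.02], 0, 0.034],
    [[0, 0, 0.02], 0, 0.034],
    [[0, 0, 0.012], 0, 0.034],
    [[0, 0, 0.009], 0, 0.034],
    [[0, 0, 0], 0, 0.034],
    [[0, 0, 0], 0, 0.034],
    [[0, 0, 0], 0, 0.034]
  ]
}}

```text
time_s: 10.32
ee_pos: [0.5664, -0.0136, 0.0185]
eef_rot: [3.14, 0.0, 1.719]
force: [0.4, -0.4, 0.0]
grip_width: 0.0342
grip_force: 0.0
```

>>> {"op": "jog_arm", "data": {
  "rows": [
    [[0, 0, 0], 0, 0.015],
    [[0, 0, 0], 0, 0.004],
    [[0, 0, 0], 0, 0.004],
    [[0, 0, 0], 0, 0.004],
    [[0, 0, 0], 0, 0.004]
  ],
  "squeeze": 20
}}

```text
time_s: 10.73
ee_pos: [0.5658, -0.0136, 0.0176]
eef_rot: [3.141, 0.0, 1.719]
force: [-0.4, -0.4, 1.6]
grip_width: 0.0083
grip_force: 19.4
```

>>> {"op": "jog_arm", "data": {
  "rows": [
    [[0, 0.003, 0], 0, 0.004],
    [[0, 0.003, 0], 0, 0.004],
    [[0, 0.003, 0], 0, 0.004],
    [[0, 0.003, 0], 0, 0.004],
    [[0, 0.003, 0], 0, 0.004],
    [[0, 0.003, 0], 0, 0.004],
    [[0, 0.002, 0], 0, 0.004],
    [[0, 0, 0], 0, 0.004],
    [[0, 0, 0], 0, 0.004]
  ]
}}

```text
time_s: 11.48
ee_pos: [0.5858, -0.0106, 0.0175]
eef_rot: [3.141, 0.0, 1.719]
force: [0.2, 0.7, 2.5]
grip_width: 0.0082
grip_force: 19.3
```

>>> {"op": "jog_arm", "data": {
  "rows": [
    [[0, 0.001, 0], 0, 0.004],
    [[0, 0.001, 0], 0, 0.004],
    [[0, 0.001, 0], 0, 0.004],
    [[0, 0, 0], 0, 0.004],
    [[0, 0, 0], 0, 0.004]
  ]
}}

```text
time_s: 11.9
ee_pos: [0.5869, -0.0107, 0.0166]
eef_rot: [-3.137, -0.0, 1.719]
force: [-10.0, -4.6, 2.8]
grip_width: 0.0084
grip_force: 19.0
```

The pull met the stop at 10 N, so the shackle is out. Releasing and moving over the case for the side grasp.

>>> {"op": "jog_arm", "data": {
  "rows": [
    [[0, 0, 0], 0, 0.034],
    [[0, 0, 0], 0, 0.034],
    [[0, 0, 0], 0, 0.034],
    [[0, 0, -0.03], 0, 0.04],
    [[0, 0, -0.04], 0, 0.094],
    [[0, 0, -0.04], 0, 0.094],
    [[0, -0.033, 0], 0, 0.094],
    [[0, -0.033, 0], 0, 0.094],
    [[0, -0.034, 0], 0, 0.094],
    [[0, 0, 0], 7, 0.094],
    [[0, 0, 0], 7, 0.094],
    [[0, 0, 0], 7, 0.094]
  ]
}}

```text
time_s: 12.9
ee_pos: [0.4896, -0.025, 0.1281]
eef_rot: [3.14, -0.0, 1.346]
force: [-0.3, -0.6, -0.5]
grip_width: 0.085
grip_force: 0.0
```

>>> {"op": "jog_arm", "data": {
  "rows": [
    [[0, 0, 0], 7, 0.094],
    [[0, 0, 0], 7, 0.094],
    [[0, 0, 0], 7, 0.094],
    [[0, 0, 0], 7, 0.094],
    [[0, 0, 0], 7, 0.094],
    [[0, 0, 0], 7, 0.094],
    [[0, 0, 0], 7, 0.094],
    [[0, 0, 0], 7, 0.094],
    [[0, 0, 0], 7, 0.094],
    [[0, 0, 0], 6, 0.094],
    [[0, 0, 0], 0, 0.094],
    [[0, 0, 0], 0, 0.094]
  ]
}}

```text
time_s: 13.9
ee_pos: [0.4898, -0.0249, 0.1276]
eef_rot: [3.142, -0.001, 0.151]
force: [-0.1, 0.2, 1.0]
grip_width: 0.094
grip_force: 0.0
```

Run:
```python
from h import *
o=get_obs();print(o["eef_rot"],o["ee_pos"],o["grip_width"])
s=camera("side")["image"][195:285,300:400,::-1]
cv2.imwrite("pics/s5.png",cv2.resize(s,(640,576),interpolation=3))
```

```text
[ 3.14150836e+00 -5.11593496e-04  1.51381679e-01] [ 0.48977488 -0.02485539  0.12757506] 0.09398371094395494
```

View pics/s5.png

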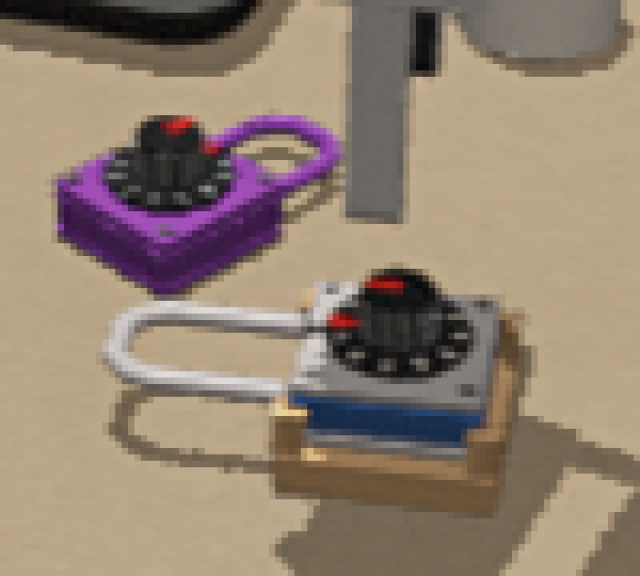

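The shackle bow is now out to (115,350), the mark is still at the index, and the finger is over the middle of the side. Descending.

>>> {"op": "jog_arm", "data": {
  "rows": [
    [[-0.001, 0, 0.025], 0, 0.094],
    [[0, 0, 0.025], 0, 0.094],
    [[0, 0, 0.025], 0, 0.094],
    [[0, 0, 0.018], 0, 0.094],
    [[0, 0, 0.008], 0, 0.094],
    [[0, 0, 0.0035], 0, 0.094],
    [[0, 0, 0], 0, 0.094],
    [[0, 0, 0], 0, 0.094],
    [[0, 0, 0], 0, 0.094]
  ]
}}

```text
time_s: 14.7
ee_pos: [0.4893, -0.0251, 0.024]
eef_rot: [3.141, -0.002, 0.149]
force: [-0.1, -0.0, 0.2]
grip_width: 0.0939
grip_force: 0.0
```

>>> {"op": "jog_arm", "data": {
  "rows": [
    [[0, 0, 0], 0, 0.08],
    [[0, 0, 0], 0, 0.07],
    [[0, 0, 0], 0, 0.06],
    [[0, 0, 0], 0, 0.05],
    [[0, 0, 0], 0, 0.05],
    [[0, 0, 0], 0, 0.05]
  ],
  "squeeze": 40
}}

```text
time_s: 15.2
ee_pos: [0.4887, -0.0251, 0.0231]
eef_rot: [3.141, -0.0, 0.148]
force: [0.3, -0.3, 2.4]
grip_width: 0.0657
grip_force: 39.9
```

Gripped at 65.7 mm. Lifting slowly to an underside height of about 20 cm.

>>> {"op": "jog_arm", "data": {
  "rows": [
    [[0, 0, -0.004], 0, 0.05],
    [[0, 0, -0.008], 0, 0.05],
    [[0, 0, -0.014], 0, 0.05],
    [[0, 0, -0.02], 0, 0.05],
    [[0, 0, -0.025], 0, 0.05],
    [[0, 0, -0.025], 0, 0.05],
    [[0, 0, -0.025], 0, 0.05],
    [[0, 0, -0.025], 0, 0.05],
    [[0, 0, -0.02], 0, 0.05],
    [[0, 0, -0.014], 0, 0.05],
    [[0, 0, -0.01], 0, 0.05],
    [[0, 0, -0.005], 0, 0.05]
  ]
}}

```text
time_s: 16.2
ee_pos: [0.4887, -0.0251, 0.2193]
eef_rot: [3.141, -0.001, 0.148]
force: [0.9, -0.3, -5.4]
grip_width: 0.0658
grip_force: 39.9
```

>>> {"op": "jog_arm", "data": {
  "rows": [
    [[0, 0, 0], 0, 0.05],
    [[0, 0, 0], 0, 0.05],
    [[0, 0, 0], 0, 0.05],
    [[0, 0, 0], 0, 0.05],
    [[0, 0, 0], 0, 0.05],
    [[0, 0, 0], 0, 0.05],
    [[0, 0, 0], 0, 0.05],
    [[0, 0, 0], 0, 0.05],
    [[0, 0, 0], 0, 0.05],
    [[0, 0, 0], 0, 0.05],
    [[0, 0, 0], 0, 0.05],
    [[0, 0, 0], 0, 0.05]
  ]
}}

```text
time_s: 17.2
ee_pos: [0.4886, -0.0251, 0.2179]
eef_rot: [-3.142, 0.0, 0.148]
force: [0.2, 0.3, -4.6]
grip_width: 0.0657
grip_force: 39.9
```

Run:
```python
from h import *
o=get_obs();print(o["eef_rot"],o["ee_pos"],o["grip_width"],o["grip_force"],o["force"])
s=camera("side")["image"][110:290,290:490,::-1]
cv2.imwrite("pics/s6.png",cv2.resize(s,(640,576),interpolation=3))
```

```text
[-3.14157108e+00  4.09525337e-05  1.47936528e-01] [ 0.48859915 -0.02505233  0.21794225] 0.06574717370076746 39.938334077596664 [ 0.15439048  0.30457008 -4.58510151]
```

View pics/s6.png

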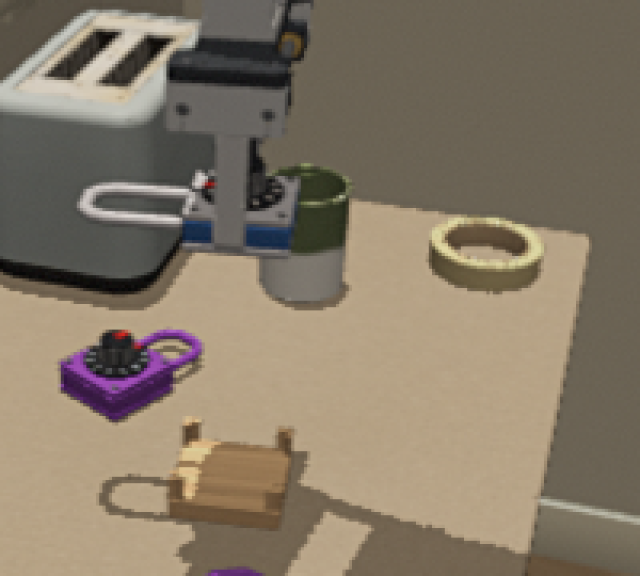

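The open padlock hangs level at (240,215), dial up, about 21 cm above the worktop. The cradle at (230,480) is empty. Handing in.

```bash
python3 -c "
from station import *
print(hand_in())"
```

```text
the job is handed in; nothing more can be done
None
```

The padlock is unlocked with its shackle pulled fully out, and the gripper is holding it level and still, dial up, its underside about 21 cm above the worktop; I handed the job in, but no verdict came back.

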